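# Put the tweezers away in the slide-panel bamboo box

### The job

Put the chrome tweezers away in the bamboo box: slide its flush top panel fully open (it has no handle, so it has to be pressed and dragged by friction), lay the tweezers in the compartment, and slide the panel fully shut over them. The bamboo is thin: never push on the box or its panel with more than about 20 N. Leave the jar, the lipstick and the carousel where they stand.

Things in the scene. Friction and masses are not known exactly. Their poses are not given: they have to be found in the camera images.
- box: Bamboo box, fixed, 110 (x) x 314 (y) x 58 mm high; cracks if touched with over 22 N. Origin: centre of underside, z up. Walls 10 mm, rim at 58. Its top is a window 90 mm wide, y = -147 to +28 mm, filled by the sliding panel; from y = +28 to +147 a fixed roof flush with the rim, under which the panel goes as it opens. The steel spring clip on the -x face stays shut.
- panel (a joint): Slide of the handleless top panel, m: 0 = shut, 0.115 = fully open (stop), growing along the box's +y. Starts within 5 mm of shut. Smooth bamboo, 89 mm wide, 5 thick, its top 5 mm below the rim; rigid under a press, stays where left. Moving it takes about 4 N along the slide; fingertip friction is about 1 and varies: a press of some 9 to 15 N drags it, a lighter one slips.
- press_spot (a point): Point on the panel's top face (53 mm above the vanity), moving with it: on its middle line, 30 mm from its -y edge. With the panel fully open only 60 mm of it, 30 mm either side of this point along y, still shows before the roof. Axes as the box.
- compartment (a point): Centre of the compartment's floor, fixed in the box at y = -87.5 mm, 8 mm above the vanity. Axes as the box. The compartment is 90 (x) x 119 (y) mm, 40 deep up to the panel's underside; with the panel fully open its mouth is 90 (x) x 115 (y) mm, centred 2 mm to -y of this point: the tweezers go in lengthwise along y.
- tweezers: Chrome tweezers, rigid, lying on the vanity, 85 mm long along x (closed end at -x, tips at +x), 9 mm high, 12 mm wide (y) at the middle. Origin: centre of the underside. 25 g.
- jar: Squat amber glass jar with black lid, 68 mm diameter, 46 mm high, loose. Origin: centre of the underside. Bystander.
- lipstick: Closed black lipstick tube standing upright, 21 mm diameter, 70 mm high, loose. Origin: centre of the underside. Bystander.
- carousel: Clear acrylic lipstick carousel on a round foot, 140 mm diameter, 118 mm high, loose. Origin: centre of the underside. Bystander.

How it is judged:
By the outcome, as a careful person would: the job done as asked, in the order asked, and still so for the second after the job is handed in, with the robot touching nothing.
It also fails if it takes over 72 s, if anything falls off the work surface, if the arm or the gripper's body presses on something with over 40 N, if the wrist force passes 120 N, or if a joint passes its speed limit or range.

### The arm

A 6-joint arm with a two-finger parallel gripper is mounted at the origin on the work surface. World frame = base frame: x ahead of the robot, y to its left, z up, the work surface at z = 0. Lengths are in m, angles in rad, forces in N, time in s.
With the tool pointing down it reaches from about 0.325 to 0.925 m from the base axis. Payload 3.1 kg.
Tool frame: the origin (TCP) lies at the very end of the fingers, on their centre line; the grasp point (between the pads) lies 19 mm behind it; z points along the fingers, y is the line along which they close (so a half turn about z gives the same grasp; the last joint's range is limited). The gripper opens to 85 mm and grips with 20 to 120 N. Pads are 22 mm wide; open, the fingers measure 114 mm over their backs; the gripper's body (76 mm by 85 mm) begins 54 mm behind the grasp point. The pads swing forward as they close: fully open they stand 13 mm farther back than shut.
Start: joints at [1.076, 0.217, 1.613, -0, 1.311, -0.112], TCP at [0.233, 0.58, 0.193] pointing down, gripper open.
Joint ranges: [-2.75, 2.75], [-0.78, 2.1], [0.31, 2.55], [-1.13, 4.27], [0.13, 2.63], [-2.58, 2.58]. Speed limits (rad/s): [2.79, 2.79, 3.14, 3.14, 3.14, 3.14].

### API

Orientations are given as a unit quaternion [w, x, y, z].
In Python, from rig import arm gives the robot as it stands. The module is installed in compiled form; this text tells all that it offers.
- The arm moves only by the shell command python3 -m creep 'ROWS' [FORCE]. ROWS is JSON, one flat list of numbers, 5 for each row, row after row: the shift along the tool's x, y, z in units of 30 mm (1.0 is 30 mm), then the turn about the tool's z in units of 6 degrees (1.0 is 6 degrees), then the gripper command: -1 is shut, 1 is fully open, values between are in proportion. In form: [tx, ty, tz, yaw, hand, tx, ty, tz, yaw, hand, ...]. A call has 1 to 12 rows; each row shifts and turns the commanded pose from where the row before left it, along the tool's axes as they then stand; what a row does not reach is not made up. A row lasts 1/12 s, in which the tool goes at most 41.7 mm and 7.16 degrees, less where a joint would pass 70% of its speed; a pose out of reach is approached as far as the arm can. A call is refused whole if a number of a shift passes 1 or a number of a turn 1, either way. A call with a gripper value outside its range is refused whole. The fingers move at their own pace and stop on an object; FORCE is the grip in N (left out, the last holds). Time passes only in rows, so rows that do not move let the fingers close. It gives the time, the measured TCP pose, the force, the opening and the grip force at its end, in the units of the state.
- arm.get_state(): the state, without advancing time (a new reading comes with each control period).
- arm.get_image(name): name is "scene" or "top"; returns the picture (420x560x3 uint8, red, green, blue); there is no depth.
- arm.calibration(name): a dict with "mtx" (3x3 intrinsics, pixels), "k1" (the pictures are not rectified: a ray, as slopes to the right and down, at radius r is drawn at 1 + k1 r^2 times it, then the intrinsics apply), "rvec" (rotation vector, rad) and "tvec" (3), from world to camera coordinates, as OpenCV has them. Camera axes: x right, y down, z forward; pixel columns grow to the right and rows downward; lengths in m; the calibration is good to about 2 mm. A picture is of the moment at which its call begins. calibration takes no time and is no camera call.
- arm.finish_job(): hands the job in; it is judged then, once.
The state is a dict: "t": time; "qpos": joint angles; "qvel": joint speeds; "joint_torque": joint torques, N m; "position": TCP position; "eef_rot": TCP orientation; "contact_force": force on the tool from outside, world axes, zero at the start; "ft_torque": the same for the moment, N m; "width": opening from 0.0 (shut) to 1.0 (fully open); "gripper_force": force on a finger pad.
Only numpy, scipy, OpenCV 4.12 (cv2) and the standard library are available. Lean on these libraries where they do the work, as an engineer would, in place of code of your own. Each camera call takes 0.05 s, during which the arm holds its last target. There are 200 camera calls.

## Working session

There is one attempt and no reset: what is moved stays moved. The work goes in short steps, Python scripts to look and compute and a shell command to move; the robot and the scene stay as the last step left them, time stands still between calls to the robot, and variables do not carry over. Pictures are saved under pics/ and viewed, at most 10 in all, crops included, and the job is handed in when it is done.

```bash
mkdir -p pics
cat > h.py <<'E'
import numpy as np,cv2
from rig import arm
def pix2w(name,uv,z):
    c=arm.calibration(name);K=np.array(c["mtx"]);R=cv2.Rodrigues(np.array(c["rvec"],float))[0];t=np.array(c["tvec"],float).ravel()
    out=[]
    for u,v in np.atleast_2d(uv):
        d=cv2.undistortPoints(np.array([[[u,v]]],float),K,np.array([c["k1"],0,0,0.]))[0,0]
        r=R.T@np.array([d[0],d[1],1]);o=-R.T@t
        out.append(o+r*(z-o[2])/r[2])
    return np.array(out)
def w2pix(name,P):
    c=arm.calibration(name)
    return cv2.projectPoints(np.array(P,float).reshape(-1,1,3),np.array(c["rvec"],float),np.array(c["tvec"],float),np.array(c["mtx"]),np.array([c["k1"],0,0,0.]))[0][:,0]
def snap(name,f):
    im=arm.get_image(name);cv2.imwrite(f,im[:,:,::-1]);return im
E
python3 - <<'E'
from h import *
a=snap("top","pics/top0.png");b=snap("scene","pics/scene0.png")
s=arm.get_state();print(s)
for n in("top","scene"):print(arm.calibration(n))
E
```

```text
{'t': 0.1, 'qpos': array([ 1.07577867e+00,  2.17697651e-01,  1.61480255e+00, -2.70246347e-05,
        1.31131687e+00, -1.12172799e-01]), 'qvel': array([ 0.0024514 , -0.00242824, -0.00201099,  0.00054366,  0.00264376,
       -0.00110139]), 'joint_torque': array([ 1.93267097e-04, -3.98072791e+01, -3.04969275e+01, -7.34695641e-05,
        4.20542347e-03, -1.69250107e-06]), 'position': array([0.23304756, 0.57902387, 0.19197213]), 'eef_rot': array([-3.20038139e-04,  1.90251999e-01,  9.81734658e-01, -1.06524531e-03]), 'contact_force': array([ 0.05697526,  0.74704694, -0.74373376]), 'ft_torque': array([ 0.01691073, -0.01301206, -0.00872824]), 'gripper_force': 0.0, 'width': 0.9985374742886284}
{'mtx': array([[496.98594588,   0.        , 280.18471047],
       [  0.        , 496.98594588, 211.61796455],
       [  0.        ,   0.        ,   1.        ]]), 'k1': 0.02868519306833302, 'rvec': array([ 2.16654914, -2.14640757,  0.13682295]), 'tvec': array([0.03461938, 0.60736779, 1.03469427])}
{'mtx': array([[387.83667397,   0.        , 276.19750197],
       [  0.        , 387.83667397, 209.31633545],
       [  0.        ,   0.        ,   1.        ]]), 'k1': -0.0019788091532589877, 'rvec': array([ 1.41712158,  2.27997339, -0.80013558]), 'tvec': array([ 0.2150999 , -0.41859823,  1.19848909])}
```

View pics/top0.png

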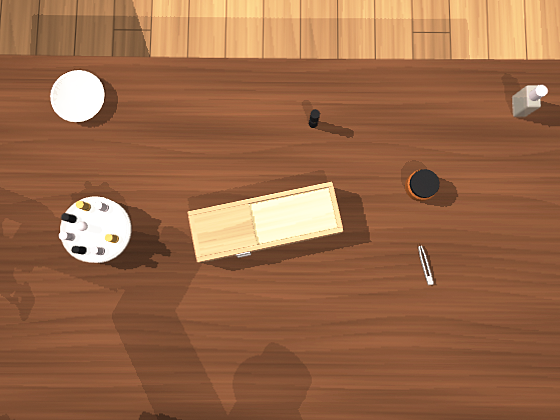

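View pics/scene0.png

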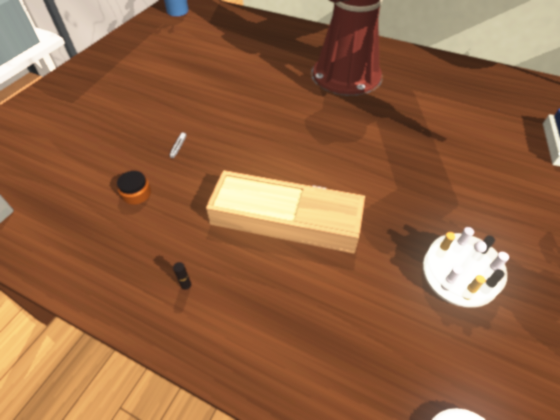

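Top view: box top corners at about (188,211), (333,183), (342,233) and (197,262), with the roof on the left (+y) and the panel on the right. The tweezers run from (420,246) to (432,284), the jar is at (424,184) and the lipstick at (314,118). The scene view agrees with this.

Run:
```python
from h import *
im=cv2.imread("pics/top0.png");hsv=cv2.cvtColor(im,cv2.COLOR_BGR2HSV)
def big(m,roi):
    z=np.zeros_like(m);x0,y0,x1,y1=roi;z[y0:y1,x0:x1]=m[y0:y1,x0:x1]
    c=max(cv2.findContours(z,0,2)[0],key=cv2.contourArea);return c
m=cv2.inRange(hsv,(12,40,140),(35,200,255));c=big(m,(170,160,370,290))
r=cv2.minAreaRect(c);bp=cv2.boxPoints(r);W=pix2w("top",bp,.058)
print("box px",bp.round(1).tolist(),"\n",W.round(4),W.mean(0),[np.linalg.norm(W[i]-W[i-1]) for i in range(4)])
for e in(W[1]-W[0],W[2]-W[1]):print(np.degrees(np.arctan2(e[1],e[0])))
g=hsv[...,1];m=((hsv[...,1]<80)&(hsv[...,2]>60)|(hsv[...,2]<35)).astype(np.uint8)*255
m=cv2.inRange(hsv,(0,0,90),(180,90,255));c=big(m,(400,235,450,295))
r=cv2.minAreaRect(c);bp=cv2.boxPoints(r);W=pix2w("top",bp,.006)
print("tw",bp.round(1).tolist(),W.round(4),W.mean(0))
for e in(W[1]-W[0],W[2]-W[1]):print(np.linalg.norm(e),np.degrees(np.arctan2(e[1],e[0])))
print("jar,lip",pix2w("top",[[424,184]],.046),pix2w("top",[[314,114]],.07))
cr=im[170:300,175:455];cv2.imwrite("pics/crop0.png",cv2.resize(cr,(784,364),interpolation=2))
```

```text
box px [[185.5, 211.39999389648438], [332.70001220703125, 180.39999389648438], [343.3999938964844, 231.60000610351562], [196.3000030517578, 262.6000061035156]] 
 [[ 0.6032  0.2406  0.058 ]
 [ 0.6728 -0.0711  0.058 ]
 [ 0.5633 -0.0934  0.058 ]
 [ 0.4956  0.2145  0.058 ]] [0.58373357 0.07262997 0.058     ] [np.float64(0.11072727983448204), np.float64(0.31942546878994277), np.float64(0.11170351447833403), np.float64(0.31527710569773115)]
-77.41244702417048
-168.49804981110532
tw [[416.1000061035156, 246.39999389648438], [423.0, 244.39999389648438], [434.1000061035156, 283.3999938964844], [427.20001220703125, 285.3999938964844]] [[ 0.5368 -0.2596  0.006 ]
 [ 0.5413 -0.2747  0.006 ]
 [ 0.4567 -0.2965  0.006 ]
 [ 0.4523 -0.2814  0.006 ]] [ 0.49674792 -0.27805208  0.006     ]
0.01581727884755183 -73.57006277884736
0.08732809448275702 -165.59786373345213
jar,lip [[ 0.66892913 -0.26893563  0.046     ]] [[ 0.81482732 -0.03031245  0.07      ]]
```

View pics/crop0.png

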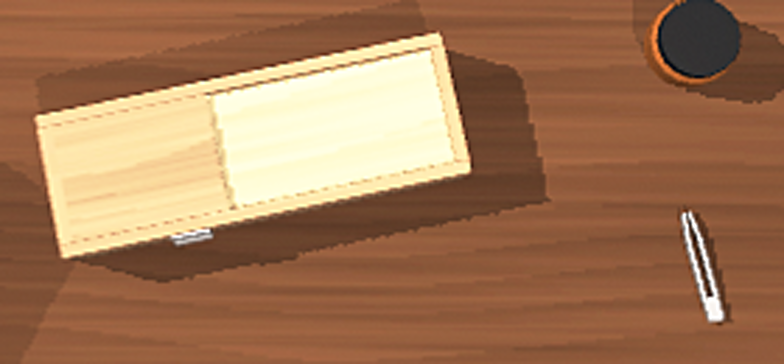

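The close crop puts the box rim corners (top-image pixels) at (187.9,211.1), (332.1,181.8), (342.9,231.4) and (198.2,262.1). The tweezers' tips point up (+x).

```bash
cat >> h.py <<'E'
def ang():
    q=arm.get_state()["eef_rot"];w,x,y,z=q
    return np.degrees(np.arctan2(2*(x*y+w*z),1-2*(y*y+z*z)))
def go(p,a=None):
    "print remaining tool-axis shift (units of 30mm) at present heading, and yaw units to heading a deg"
    s=arm.get_state();d=np.array(p)-s["position"];t=np.radians(ang())
    X=np.array([np.cos(t),np.sin(t),0]);Y=np.array([np.sin(t),-np.cos(t),0])
    out=[d@X/.03,d@Y/.03,-d[2]/.03]
    print("shift units",np.round(out,2),"yaw units",None if a is None else round((((ang()-a)+180)%360-180)/6,2),"pos",s["position"].round(4),"F",s["contact_force"].round(1),"w",round(s["width"],3),"t",round(s["t"],2))
E
python3 - <<'E'
from h import *
W=pix2w("top",[[187.9,211.1],[332.1,181.8],[342.9,231.4],[198.2,262.1]],.058)[:,:2]
c=W.mean(0);e=(W[0]-W[1])+(W[3]-W[2]);a=np.degrees(np.arctan2(e[1],e[0]));f=(W[0]+W[1]-W[2]-W[3]);print(W.round(4),c,"yax",a,"xax",np.degrees(np.arctan2(f[1],f[0])))
y=e/np.linalg.norm(e)
print("press",c+y*-.115,"comp",c+y*-.0895,"open",c-y*.002)
# scene check of box corners by projection
x=np.array([y[1],-y[0]])
P=[np.r_[c+sx*.055*x+sy*.157*y,.058] for sx,sy in((1,1),(1,-1),(-1,-1),(-1,1))]
print(w2pix("scene",P).round(1).tolist())
cu,cv=96,230;print("car",pix2w("top",[[cu,cv]],.05))
go(np.r_[c+y*-.115,.10],a)
E
```

```text
[[ 0.6038  0.2357]
 [ 0.6697 -0.0699]
 [ 0.5637 -0.0923]
 [ 0.4966  0.2106]] [0.58346092 0.07101072] yax 102.33815741818883 xax 12.530081090873505
press [ 0.60803424 -0.04133318] comp [ 0.60258537 -0.01642214] open [0.58388828 0.06905691]
[[357.1, 236.1], [205.0, 206.3], [222.3, 169.1], [363.3, 194.3]]
car [[0.5626593  0.42968906 0.05      ]]
shift units [-19.32 -14.51   3.07] yaw units 9.29 pos [0.233 0.579 0.192] F [ 0.1  0.7 -0.7] w 0.999 t 0.1
```

```bash
python3 -m creep '[0,0,0,0.93,-1, 0,0,0,0.93,-1, 0,0,0,0.93,-1, 0,0,0,0.93,-1, 0,0,0,0.93,-1, 0,0,0,0.93,-1, 0,0,0,0.93,-1, 0,0,0,0.93,-1, 0,0,0,0.93,-1, 0,0,0,0.93,-1]' 40
python3 -c "
from h import *
go([.608,-.0413,.1],102.4)"
```

```text
t: 0.93
position: [0.2332, 0.5793, 0.1924]
eef_rot: [0.0, 0.629, 0.777, -0.001]
contact_force: [0.5, 0.6, 0.9]
width: -0.003
gripper_force: 0.0
shift units [-22.83   7.92   3.08] yaw units -0.07 pos [0.2332 0.5793 0.1924] F [0.5 0.6 0.9] w -0.003 t 0.93
```

```bash
python3 -m creep '[-0.95,0,0,0,-1, -0.95,0,0,0,-1, -0.95,0,0,0,-1, -0.95,0,0,0,-1, -0.95,0,0,0,-1, -0.95,0,0,0,-1, -0.95,0.3,0,0,-1, -0.95,0.6,0,0,-1, -0.95,0.6,0,0,-1, -0.95,0.6,0,0,-1, -0.95,0.6,0,0,-1, -0.95,0.6,0,0,-1]'
python3 -m creep '[-0.95,0.6,0,0,-1, -0.95,0.6,0,0,-1, -0.95,0.6,0,0,-1, -0.95,0.6,0,0,-1, -0.95,0.6,0,0,-1, -0.95,0.6,0,0,-1, -0.95,0.5,0,0,-1, -0.95,0.5,0,0,-1, -0.95,0,0,0,-1, -0.95,0,0,0,-1, -0.95,0,0,0,-1, -0.95,0,0,0,-1]'
python3 -c "
from h import *
go([.608,-.0413,.08],102.4)"
```

```text
t: 1.93
position: [0.4033, 0.2651, 0.1928]
eef_rot: [-0.0, 0.627, 0.779, -0.0]
contact_force: [0.8, 0.3, -0.8]
width: 0.004
gripper_force: 0.0
t: 2.93
position: [0.61, -0.0396, 0.1924]
eef_rot: [-0.001, 0.628, 0.779, -0.0]
contact_force: [0.5, -0.5, 0.8]
width: -0.0
gripper_force: 0.0
shift units [-0.04 -0.08  3.75] yaw units -0.02 pos [ 0.61   -0.0396  0.1924] F [ 0.5 -0.5  0.8] w -0.0 t 2.93
```

```bash
python3 -m creep '[0,-0.04,0.9,0,-1, 0,-0.04,0.9,0,-1, 0,0,0.9,0,-1, 0,0,0.9,0,-1, 0,0,0.3,0,-1, 0,0,0,0,-1]'
python3 - <<'E'
from h import *
go([.608,-.0413,.053],102.4)
a=snap("top","pics/t1.png");b=snap("scene","pics/s1.png")
o=np.hstack([cv2.resize(a[160:290,170:370],(400,260)),cv2.resize(b[60:260,180:400],(400,364))[:260]])
cv2.imwrite("pics/c1.png",o[:,:,::-1])
E
```

```text
t: 3.43
position: [0.6043, -0.0381, 0.072]
eef_rot: [-0.004, 0.628, 0.779, -0.002]
contact_force: [-1.1, -0.7, -0.4]
width: 0.004
gripper_force: 0.0
shift units [-0.13  0.1   0.63] yaw units -0.02 pos [ 0.6043 -0.0381  0.072 ] F [-1.1 -0.7 -0.4] w 0.004 t 3.43
```

View pics/c1.png

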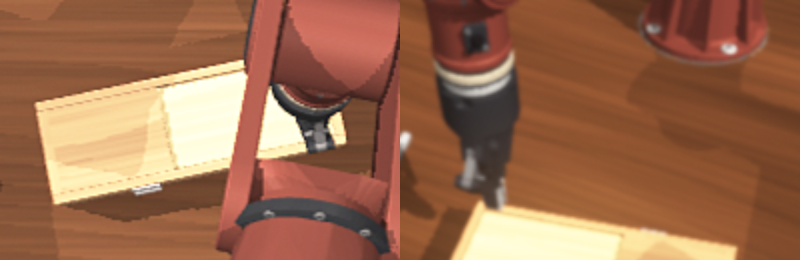

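The top half shows the fingers at about (329,233). In the scene half the tip sits near (230,172). I'll compare both with the projected TCP.

Run:
```python
from h import *
P=[[.6043,-.0381,.072],[.6043,-.0381,.053]]
print(w2pix("top",P),w2pix("scene",P))
b=cv2.imread("pics/s1.png");a=cv2.imread("pics/t1.png")
cv2.imwrite("pics/c2.png",np.hstack([cv2.resize(a[180:260,280:360],(390,390)),cv2.resize(b[130:230,190:290],(390,390))]))
```

```text
[[317.68162433 211.2322001 ]
 [317.00314298 212.36200759]] [[234.12748741 185.3342647 ]
 [234.95836363 191.24628288]]
```

View pics/c2.png

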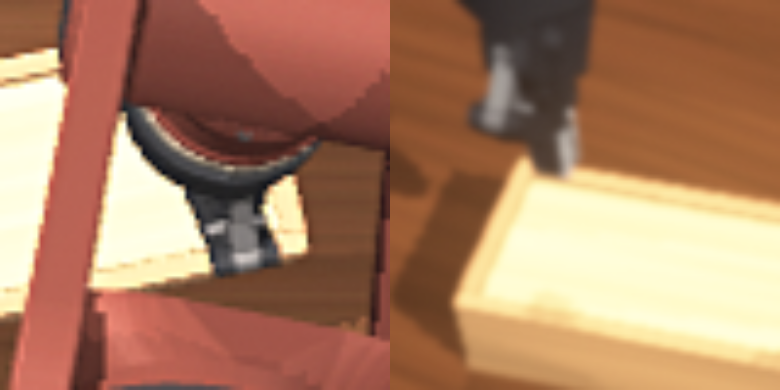

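Run:
```python
from h import *
print(pix2w("scene",[[236,175]],.072),pix2w("top",[[329,234]],.072),pix2w("top",[[329,234]],.12),pix2w("scene",[[217,163]],.12),pix2w("scene",[[217,163]],.072))
s=arm.get_state();p=s["position"];t=np.radians(102.4);Y=np.array([np.sin(t),-np.cos(t),0])
for h in(0,.03,.06,.1,.15):
  for k in(-.05,0,.05):
    q=p+Y*k+[0,0,h];print(h,k,w2pix("scene",q).round(),w2pix("top",q).round())
```

```text
[[ 0.57661828 -0.04960413  0.072     ]] [[ 0.55681271 -0.06160205  0.072     ]] [[ 0.55286389 -0.05685846  0.12      ]] [[ 0.60195093 -0.07476327  0.12      ]] [[ 0.5634366  -0.10595707  0.072     ]]
0 -0.05 [[240. 168.]] [[323. 232.]]
0 0 [[233. 185.]] [[318. 209.]]
0 0.05 [[225. 203.]] [[313. 186.]]
0.03 -0.05 [[239. 158.]] [[325. 231.]]
0.03 0 [[231. 175.]] [[319. 207.]]
0.03 0.05 [[223. 193.]] [[314. 183.]]
0.06 -0.05 [[237. 148.]] [[326. 230.]]
0.06 0 [[230. 165.]] [[321. 205.]]
0.06 0.05 [[221. 183.]] [[315. 180.]]
0.1 -0.05 [[236. 133.]] [[328. 228.]]
0.1 0 [[228. 150.]] [[322. 202.]]
0.1 0.05 [[219. 168.]] [[317. 177.]]
0.15 -0.05 [[233. 112.]] [[331. 225.]]
0.15 0 [[225. 129.]] [[325. 198.]]
0.15 0.05 [[215. 148.]] [[319. 171.]]
```

The side pieces match the finger knuckles about 0.1 m up. I'll descend gently, watching the force.

```bash
python3 -m creep '[-0.06,0.06,0.2,0,-1, -0.06,0.04,0.1,0,-1, 0,0,0.1,0,-1, 0,0,0,0,-1]'
python3 -m creep '[0,0,0.06,0,-1, 0,0,0.03,0,-1, 0,0,0,0,-1]'
```

```text
t: 3.87
position: [0.612, -0.0418, 0.0644]
eef_rot: [0.0, 0.628, 0.779, 0.0]
contact_force: [0.5, -0.3, -0.5]
width: -0.0
gripper_force: 0.0
t: 4.12
position: [0.6115, -0.0416, 0.0614]
eef_rot: [-0.0, 0.627, 0.779, -0.0]
contact_force: [-0.1, 0.8, -0.1]
width: -0.002
gripper_force: 0.0
```

```bash
python3 -m creep '[0,-0.1,0.06,0,-1, 0,0,0.06,0,-1, 0,0,0,0,-1]'
python3 -m creep '[0,0,0.05,0,-1, 0,0,0.05,0,-1, 0,0,0,0,-1]'
```

```text
t: 4.37
position: [0.6081, -0.0422, 0.0573]
eef_rot: [-0.0, 0.628, 0.779, -0.0]
contact_force: [-0.1, 0.2, 0.2]
width: -0.005
gripper_force: 0.0
t: 4.62
position: [0.6085, -0.0422, 0.0545]
eef_rot: [-0.0, 0.628, 0.779, -0.0]
contact_force: [-1.0, -0.1, -0.7]
width: -0.001
gripper_force: 0.0
```

```bash
python3 -m creep '[0,0,0.03,0,-1, 0,0,0.02,0,-1, 0,0,0,0,-1]'
python3 -m creep '[0,0,0.03,0,-1, 0,0,0,0,-1]'
```

```text
t: 4.87
position: [0.6087, -0.0423, 0.0533]
eef_rot: [-0.0, 0.628, 0.779, -0.0]
contact_force: [-0.9, -0.4, 0.6]
width: -0.003
gripper_force: 0.0
t: 5.03
position: [0.6087, -0.0422, 0.0524]
eef_rot: [-0.0, 0.627, 0.779, -0.0]
contact_force: [-0.5, 0.2, 0.1]
width: -0.0
gripper_force: 0.0
```

```bash
python3 -m creep '[0,0,0.03,0,-1, 0,0,0,0,-1]'
python3 -m creep '[0,0,0.03,0,-1, 0,0,0,0,-1]' | grep -E "pos|contact"
```

```text
t: 5.2
position: [0.6087, -0.0423, 0.0515]
eef_rot: [-0.0, 0.628, 0.779, -0.0]
contact_force: [0.0, -0.0, 0.2]
width: 0.001
gripper_force: 0.0
position: [0.6087, -0.0423, 0.0505]
contact_force: [0.7, -0.4, -0.6]
```

```bash
python3 -m creep '[0,0,0.03,0,-1, 0,0,0.03,0,-1, 0,0,0,0,-1]' | grep -E "pos|contact"
python3 - <<'E'
from h import *
b=snap("scene","pics/s3.png")[:,:,::-1]
print(w2pix("scene",arm.get_state()["position"]))
cv2.imwrite("pics/c3.png",cv2.resize(b[130:230,180:280],(600,600),interpolation=0))
E
```

```text
position: [0.6086, -0.0422, 0.0486]
contact_force: [-0.1, 0.6, -0.1]
[[232.47878779 193.27324274]]
```

View pics/c3.png

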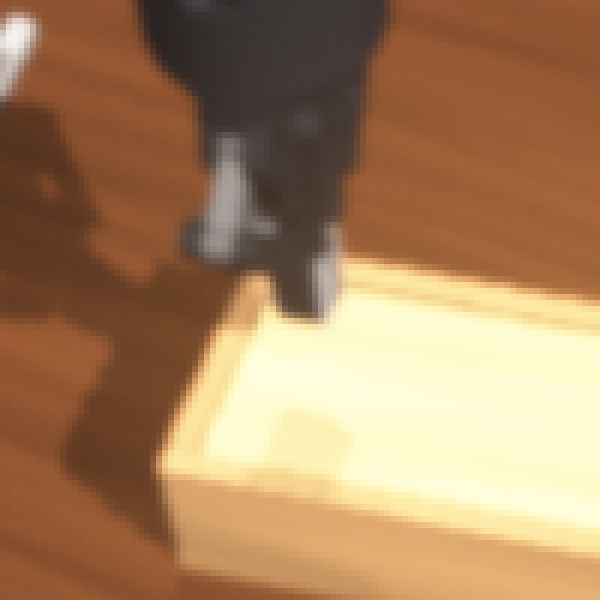

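The visible fingertip is at about (231,183), while the reported TCP projects to (232,193). The real tip therefore sits some 25–30 mm above the reported TCP, with its shadow still well clear, so I keep lowering slowly.

```bash
python3 -m creep '[0,0,0.05,0,-1, 0,0,0.05,0,-1, 0,0,0.05,0,-1, 0,0,0.05,0,-1, 0,0,0.05,0,-1, 0,0,0.05,0,-1, 0,0,0,0,-1]' | grep -E "pos|contact"
python3 - <<'E'
from h import *
b=snap("scene","pics/s4.png");p=arm.get_state()["position"]
print(w2pix("scene",p), w2pix("scene",p+[0,0,.03]))
g=cv2.cvtColor(b,cv2.COLOR_RGB2GRAY)
for u in(228,230,232,234):print(u,g[175:206,u].tolist())
E
```

```text
position: [0.6084, -0.0422, 0.0394]
contact_force: [-0.2, -0.5, -0.7]
[[232.89192764 195.9924439 ]] [[231.52182826 186.80189927]]
228 [68, 69, 69, 69, 68, 68, 69, 71, 72, 86, 137, 210, 240, 247, 249, 250, 251, 251, 250, 249, 247, 244, 241, 239, 238, 237, 238, 239, 239, 239, 238]
230 [69, 71, 73, 73, 72, 72, 71, 71, 71, 77, 115, 195, 239, 247, 249, 250, 250, 251, 251, 250, 247, 243, 240, 239, 238, 237, 237, 238, 239, 239, 238]
232 [78, 94, 109, 112, 109, 105, 101, 96, 94, 92, 114, 178, 232, 246, 249, 250, 250, 250, 251, 250, 248, 244, 241, 240, 238, 238, 237, 238, 238, 239, 238]
234 [121, 150, 170, 176, 176, 175, 174, 173, 172, 170, 181, 210, 235, 245, 248, 249, 250, 250, 250, 250, 249, 246, 242, 240, 239, 238, 237, 237, 238, 239, 239]
```

```bash
python3 -m creep '[0,0,0.05,0,-1, 0,0,0.05,0,-1, 0,0,0.05,0,-1, 0,0,0.05,0,-1, 0,0,0.05,0,-1, 0,0,0,0,-1]' | grep -E "pos|contact"
python3 - <<'E'
from h import *
b=snap("scene","pics/s5.png");p=arm.get_state()["position"]
print(w2pix("scene",p), w2pix("scene",p+[0,0,.03]))
g=cv2.cvtColor(b,cv2.COLOR_RGB2GRAY)
for u in(230,232):print(u,g[175:216,u].tolist())
E
```

```text
position: [0.6084, -0.0422, 0.0319]
contact_force: [0.0, -0.1, -0.4]
[[233.23003189 198.19338509]] [[231.87933452 189.13123384]]
230 [67, 68, 70, 71, 72, 73, 73, 71, 71, 72, 72, 75, 101, 169, 230, 246, 250, 250, 248, 245, 242, 241, 240, 239, 238, 237, 237, 238, 239, 239, 238, 238, 238, 233, 223, 216, 216, 208, 190, 177, 178]
232 [68, 69, 73, 85, 99, 105, 101, 96, 92, 89, 85, 84, 95, 147, 222, 246, 250, 250, 248, 245, 242, 241, 240, 239, 238, 238, 237, 238, 238, 239, 239, 238, 238, 235, 225, 214, 214, 209, 193, 181, 178]
```

```bash
python3 -m creep '[0,0,0.05,0,-1, 0,0,0.05,0,-1, 0,0,0.05,0,-1, 0,0,0.05,0,-1, 0,0,0,0,-1]' | grep -E "pos|contact"
python3 -m creep '[0,0,0.03,0,-1, 0,0,0.03,0,-1, 0,0,0,0,-1]' | grep -E "pos|contact"
python3 - <<'E'
from h import *
b=snap("scene","pics/s6.png");p=arm.get_state()["position"]
print(w2pix("scene",p), w2pix("scene",[p[0],p[1],.053]))
g=cv2.cvtColor(b,cv2.COLOR_RGB2GRAY)
for u in(230,232):print(u,g[180:206,u].tolist())
E
```

```text
position: [0.6084, -0.0422, 0.0259]
contact_force: [-0.3, 0.3, -0.1]
position: [0.6086, -0.0423, 0.0244]
contact_force: [0.6, -0.3, 0.1]
[[233.51913132 200.47152473]] [[232.25550654 192.00280618]]
230 [70, 71, 72, 73, 72, 71, 71, 71, 72, 80, 118, 184, 229, 240, 242, 241, 241, 240, 239, 238, 238, 237, 238, 239, 239, 238]
232 [74, 81, 90, 93, 90, 86, 84, 82, 80, 80, 102, 163, 222, 239, 242, 242, 241, 240, 239, 238, 238, 237, 238, 238, 239, 239]
```

```bash
for i in 1; do python3 -m creep '[0,0,0.03,0,-1, 0,0,0.03,0,-1, 0,0,0,0,-1]' | grep -E "pos|contact"; done
python3 -m creep '[0,0,0.03,0,-1, 0,0,0,0,-1]' | grep -E "pos|contact"
python3 -m creep '[0,0,0.02,0,-1, 0,0,0,0,-1]' | grep -E "pos|contact"
```

```text
position: [0.6086, -0.0423, 0.0226]
contact_force: [0.1, 0.2, 1.0]
position: [0.6087, -0.0423, 0.0218]
contact_force: [-0.3, -0.2, 0.3]
position: [0.6087, -0.0423, 0.0212]
contact_force: [0.3, 0.2, -0.1]
```

```bash
python3 -m creep '[0,0,0.02,0,-1, 0,0,0,0,-1]' | grep -E "pos|contact"
python3 -m creep '[0,0,0.02,0,-1, 0,0,0,0,-1]' | grep -E "pos|contact"
python3 -m creep '[0,0,0.02,0,-1, 0,0,0,0,-1]' | grep -E "pos|contact"
```

```text
position: [0.6087, -0.0423, 0.0206]
contact_force: [0.5, 0.2, -0.1]
position: [0.6087, -0.0423, 0.02]
contact_force: [-0.3, 0.2, 0.3]
position: [0.6087, -0.0423, 0.0194]
contact_force: [-0.6, -0.3, -0.2]
```

Run:
```python
from h import *
b=snap("scene","pics/s7.png");p=arm.get_state()["position"]
print(p,arm.get_state()["contact_force"])
g=cv2.cvtColor(b,cv2.COLOR_RGB2GRAY)
for u in(230,232):print(u,g[184:206,u].tolist())
```

```text
[ 0.6086858  -0.04227359  0.01942041] [-0.93954315  0.08312991 -0.34798825]
230 [71, 71, 71, 70, 70, 71, 73, 91, 146, 212, 237, 241, 241, 240, 239, 238, 238, 238, 238, 239, 239, 238]
232 [89, 89, 84, 81, 79, 78, 76, 84, 122, 195, 233, 241, 241, 240, 239, 238, 238, 237, 238, 238, 239, 239]
```

```bash
python3 -m creep '[0,0,0.02,0,-1, 0,0,0.02,0,-1, 0,0,0,0,-1]' | grep -E "pos|contact"
python3 -m creep '[0,0,0.02,0,-1, 0,0,0.02,0,-1, 0,0,0,0,-1]' | grep -E "pos|contact"
python3 -m creep '[0,0,0.02,0,-1, 0,0,0.02,0,-1, 0,0,0,0,-1]' | grep -E "pos|contact"
```

```text
position: [0.6086, -0.0422, 0.0181]
contact_force: [0.1, 1.0, 0.0]
position: [0.6087, -0.0422, 0.0169]
contact_force: [-1.1, -0.1, -0.6]
position: [0.6087, -0.0422, 0.0157]
contact_force: [-0.7, -0.5, 0.6]
```

Run:
```python
from h import *
b=snap("scene","pics/s8.png")[:,:,::-1];p=arm.get_state()["position"]
print(p,arm.get_state()["contact_force"],arm.get_state()["joint_torque"])
cv2.imwrite("pics/c8.png",cv2.resize(b[140:230,185:275],(600,600),interpolation=2))
```

```text
[ 0.60873274 -0.04227299  0.01580459] [ 0.3852791  -0.340016    0.30183631] [-3.09833471e-03 -4.15561903e+01 -2.52070266e+01 -2.77480858e-04
 -2.93347119e-03  5.82526283e-06]
```

View pics/c8.png

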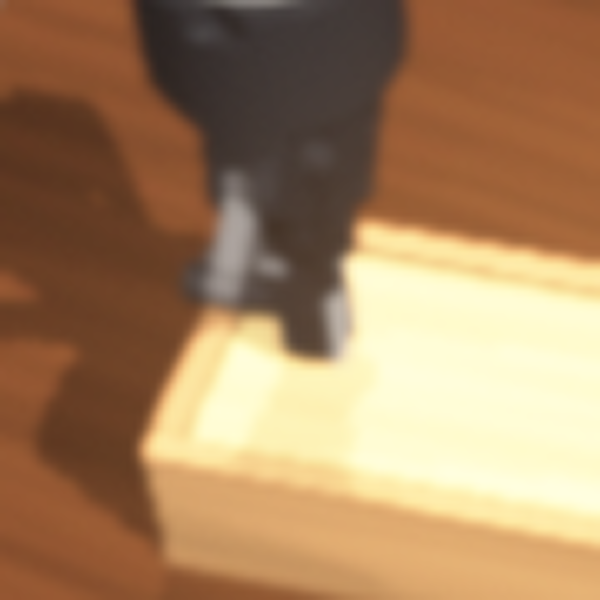

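The tip is at about (231,193) in the scene, with its shadow nearly meeting it, so contact is close. Continuing in fine steps.

```bash
python3 -m creep '[0,0,0.02,0,-1, 0,0,0.02,0,-1, 0,0,0,0,-1]' | grep -E "pos|contact"
python3 -m creep '[0,0,0.02,0,-1, 0,0,0.02,0,-1, 0,0,0,0,-1]' | grep -E "pos|contact"
python3 -m creep '[0,0,0.02,0,-1, 0,0,0.02,0,-1, 0,0,0,0,-1]' | grep -E "pos|contact"
```

```text
position: [0.6089, -0.0423, 0.015]
contact_force: [-1.2, -0.2, 1.8]
position: [0.609, -0.0423, 0.0149]
contact_force: [-2.4, 0.7, 7.3]
position: [0.609, -0.0423, 0.0147]
contact_force: [-5.0, 0.5, 12.8]
```

Run:
```python
from h import *
b=snap("scene","pics/s9.png");p=arm.get_state()["position"]
print(p,arm.get_state()["contact_force"])
g=cv2.cvtColor(b,cv2.COLOR_RGB2GRAY)
for u in(230,232):print(u,g[184:206,u].tolist())
```

```text
[ 0.60900973 -0.04226649  0.01475214] [-5.22917156  1.06940959 12.75766732]
230 [71, 71, 71, 72, 72, 71, 72, 71, 78, 114, 185, 230, 239, 240, 239, 238, 237, 237, 238, 239, 239, 238]
232 [76, 83, 87, 85, 82, 79, 76, 75, 78, 99, 159, 217, 236, 240, 240, 238, 238, 237, 238, 239, 239, 239]
```

Contact at a reported z of 0.0148, so the real tip is 38 mm above the reported TCP. The press is about 12.8 N, so I start dragging and relieve the side load.

```bash
python3 -m creep '[0.05,-0.03,0,0,-1, 0.1,0,0,0,-1, 0.15,0,0,0,-1]' | grep -E "pos|contact"
python3 -m creep '[0.15,0,0,0,-1, 0.15,0,0,0,-1,0.15,0,0,0,-1]' | grep -E "pos|contact"
```

```text
position: [0.6077, -0.0362, 0.0148]
contact_force: [-2.5, -4.4, 8.2]
position: [0.6048, -0.0228, 0.0148]
contact_force: [-2.8, -4.9, 8.7]
```

```bash
python3 -m creep '[0.12,-0.02,0.02,0,-1, 0.12,0,0,0,-1,0.12,0,0,0,-1]' | grep -E "pos|contact"
python3 - <<'E'
from h import *
b=snap("scene","pics/s10.png")[:,:,::-1]
p=arm.get_state()["position"];print(w2pix("scene",[p[0],p[1],.053]))
cv2.imwrite("pics/c10.png",cv2.resize(b[120:270,185:385],(800,600),interpolation=2))
E
```

```text
position: [0.6026, -0.0123, 0.0148]
contact_force: [-3.0, -5.0, 9.8]
[[246.18304564 194.74651738]]
```

View pics/c10.png

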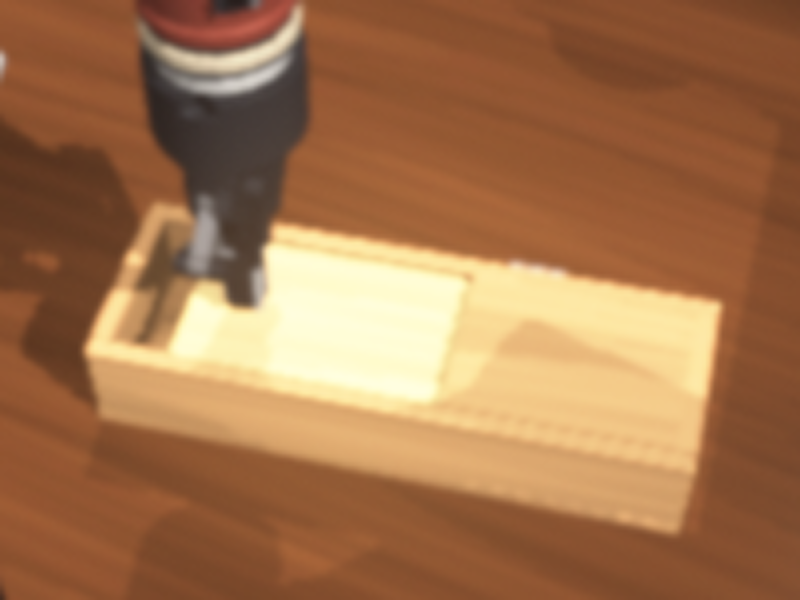

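The panel is moving with the finger: there is a gap at the -y end and the tip is near (246,194). Continuing the drag.

```bash
python3 -m creep '[0.15,0,0,0,-1, 0.15,0,0,0,-1,0.15,0,0,0,-1,0.15,0,0,0,-1,0.15,0,0,0,-1,0.15,0,0,0,-1]' | grep -E "pos|contact"
python3 -m creep '[0.15,0,0,0,-1, 0.15,0,0,0,-1,0.15,0,0,0,-1,0.15,0,0,0,-1,0.15,0,0,0,-1]' | grep -E "pos|contact"
```

```text
position: [0.5967, 0.0142, 0.0148]
contact_force: [-2.8, -4.9, 11.7]
position: [0.5918, 0.0364, 0.0148]
contact_force: [-3.2, -4.7, 11.6]
```

```bash
python3 -m creep '[0.15,0,0,0,-1, 0.15,0,0,0,-1,0.15,0,0,0,-1,0.15,0,0,0,-1,0.15,0,0,0,-1]' | grep -E "pos|contact"
python3 -m creep '[0.07,0,0,0,-1,0.07,0,0,0,-1]' | grep -E "pos|contact"
python3 -m creep '[0.04,0,0,0,-1,0.04,0,0,0,-1]' | grep -E "pos|contact"
```

```text
position: [0.587, 0.0585, 0.0148]
contact_force: [-3.4, -5.0, 12.5]
position: [0.586, 0.0627, 0.0148]
contact_force: [-3.2, -4.8, 11.9]
position: [0.5855, 0.0649, 0.0147]
contact_force: [-3.7, -5.0, 12.5]
```

```bash
python3 -m creep '[0.04,0,0,0,-1,0.04,0,0,0,-1]' | grep -E "pos|contact"
python3 -m creep '[0.03,0,0,0,-1,0.03,0,0,0,-1]' | grep -E "pos|contact"
python3 -m creep '[0.03,0,0,0,-1,0.03,0,0,0,-1]' | grep -E "pos|contact"
```

```text
position: [0.585, 0.0672, 0.0147]
contact_force: [-3.1, -5.3, 13.2]
position: [0.5846, 0.069, 0.0147]
contact_force: [-4.2, -5.7, 12.7]
position: [0.5844, 0.0699, 0.0148]
contact_force: [-1.8, -8.4, 11.8]
```

Fy jumped to -8.4 N after 115 mm of travel: the panel is at its stop. Lifting off and going to the tweezers.

```bash
python3 -m creep '[0,0,-0.1,0,-1, 0,0,-0.3,0,-1, 0,0,-0.6,0,-1, 0,0,-0.8,0,-1,0,0,-0.8,0,-1,0,0,-0.8,0,-1,0,0,-0.2,0,-1]' | grep -E "pos|contact"
python3 - <<'E'
from h import *
print(pix2w("scene",[[227.5,193.7],[233,193.7],[238.5,193.7]],.053))
go([.497,-.278,.08],14.4)
im=snap("top","pics/t11.png")
g=cv2.cvtColor(im,cv2.COLOR_RGB2GRAY)
# profile along the box mid-line to find panel edge
y=np.array([-.2142,.9768]);c=np.array([.5835,.0710])
for off in(-.02,.02):
  print([int(g[int(round(v)),int(round(u))]) for s in np.arange(-150,50,4) for u,v in w2pix("top",np.r_[c+y*s/1e3+off*np.array([y[1],-y[0]]),.053])])
E
```

```text
position: [0.5854, 0.073, 0.1245]
contact_force: [1.0, -0.2, 0.3]
[[ 0.61732731 -0.04895211  0.053     ]
 [ 0.61215985 -0.0383616   0.053     ]
 [ 0.6069942  -0.02777487  0.053     ]]
shift units [-10.81  -5.37   1.48] yaw units 14.65 pos [0.5854 0.073  0.1245] F [ 1.  -0.2  0.3] w -0.0 t 13.85
[243, 211, 158, 226, 217, 211, 220, 215, 208, 216, 208, 215, 212, 206, 212, 206, 212, 209, 210, 143, 88, 137, 133, 133, 133, 133, 142, 100, 141, 124, 251, 252, 251, 251, 253, 108, 43, 108, 114, 112, 74, 48, 251, 253, 240, 233, 237, 235, 238, 235]
[241, 221, 168, 145, 187, 188, 190, 183, 185, 182, 184, 185, 181, 182, 183, 179, 142, 66, 76, 137, 134, 133, 133, 132, 137, 75, 105, 83, 78, 96, 100, 97, 97, 94, 95, 94, 89, 89, 85, 86, 85, 84, 79, 73, 74, 73, 71, 71, 72, 66]
```

```bash
python3 -m creep '[-0.9,-0.45,0,0,-0.3, -0.9,-0.45,0,0,-0.3, -0.9,-0.45,0,0,-0.3, -0.9,-0.45,0,0,-0.3, -0.9,-0.45,0,0,-0.3, -0.9,-0.45,0,0,-0.3, -0.9,-0.45,0,0,-0.3, -0.9,-0.45,0,0,-0.3, -0.9,-0.45,0,0,-0.3, -0.9,-0.45,0,0,-0.3, -0.9,-0.45,0,0,-0.3, -0.9,-0.42,0,0,-0.3]' | grep -E "pos|contact"
python3 -m creep '[0,0,0,1,-0.3,0,0,0,1,-0.3,0,0,0,1,-0.3,0,0,0,1,-0.3,0,0,0,1,-0.3,0,0,0,1,-0.3,0,0,0,1,-0.3,0,0,0,1,-0.3,0,0,0,1,-0.3,0,0,0,1,-0.3,0,0,0,1,-0.3,0,0,0,1,-0.3]' | grep -E "pos|contact"
python3 -m creep '[0,0,0,1,-0.3,0,0,0,0.9,-0.3,0,0,0,0.75,-0.3,0,0,0,0,-0.3]' | grep -E "pos|contact"
python3 - <<'E'
from h import *
go([.497,-.278,.0],14.4);print(ang())
E
```

```text
position: [0.4919, -0.2786, 0.1175]
contact_force: [1.0, -0.1, -0.3]
position: [0.4925, -0.2771, 0.1174]
contact_force: [0.4, -0.3, 0.2]
position: [0.4926, -0.2772, 0.1176]
contact_force: [0.4, 1.8, 0.9]
shift units [0.14 0.06 3.92] yaw units -0.02 pos [ 0.4926 -0.2772  0.1176] F [0.4 1.8 0.9] w 0.349 t 16.23
14.303021110549404
```

```bash
python3 -m creep '[0.14,0.06,0.8,0,-0.3,0,0,0.8,0,-0.3,0,0,0.8,0,-0.3,0,0,0.8,0,-0.3,0,0,0.4,0,-0.3,0,0,0,0,-0.3]' | grep -E "pos|contact"
python3 - <<'E'
from h import *
go([.497,-.278,-.03],14.4)
a=snap("top","pics/t12.png");b=snap("scene","pics/s12.png")
o=np.hstack([cv2.resize(a[210:310,375:475],(390,390),interpolation=2),cv2.resize(b[90:190,130:230],(390,390),interpolation=2)])
cv2.imwrite("pics/c12.png",o[:,:,::-1])
T=np.radians(14.4);d=np.array([np.cos(T),np.sin(T)])
print(w2pix("scene",[np.r_[np.array([.497,-.278])+k*d,.004] for k in(-.0425,0,.0425)]))
E
```

```text
position: [0.4946, -0.2762, 0.0071]
contact_force: [0.2, -1.2, -0.4]
shift units [0.06 0.08 1.24] yaw units 0.01 pos [ 0.4946 -0.2762  0.0071] F [ 0.2 -1.2 -0.4] w 0.346 t 16.73
[[183.01973167 133.93366805]
 [177.17708505 144.65748818]
 [171.02602413 155.94842933]]
```

View pics/c12.png

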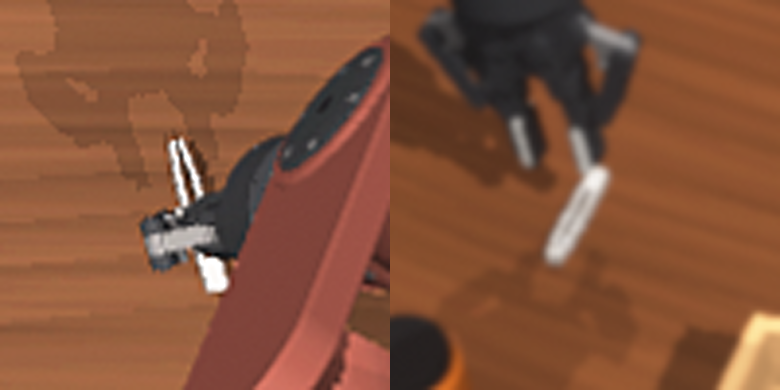

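Scene: fingertips at about (165,132) and (181,132), tweezers centred at (178,145), which matches the measurement. Checking the finger centring by projection.

Run:
```python
from h import *
p=arm.get_state()["position"];t=np.radians(14.4);Y=np.array([np.sin(t),-np.cos(t),0])
for z in(.035,.045,.055,.065):
  print(z,w2pix("scene",[np.r_[p[:2],z]+k*Y for k in(-.02,0,.02)]).round(1).tolist())
print(pix2w("scene",[[178,145.6]],.005))
```

```text
0.035 [[181.7, 136.6], [174.2, 135.5], [166.7, 134.5]]
0.045 [[180.9, 133.5], [173.3, 132.4], [165.8, 131.4]]
0.055 [[180.1, 130.4], [172.5, 129.3], [164.9, 128.3]]
0.065 [[179.3, 127.2], [171.6, 126.1], [163.9, 125.1]]
[[ 0.49983091 -0.27316009  0.005     ]]
```

```bash
python3 -m creep '[0.1,0.03,0.4,0,-0.3,0,0,0.4,0,-0.3,0,0,0.2,0,-0.3,0,0,0.1,0,-0.3,0,0,0,0,-0.3]' | grep -E "pos|contact"
python3 -m creep '[0,0,0.05,0,-0.3,0,0,0.05,0,-0.3,0,0,0,0,-0.3]' | grep -E "pos|contact"
python3 -m creep '[0,0,0.04,0,-0.3,0,0,0.04,0,-0.3,0,0,0,0,-0.3]' | grep -E "pos|contact"
```

```text
position: [0.5004, -0.2784, -0.0225]
contact_force: [0.5, 1.2, -0.1]
position: [0.5014, -0.2792, -0.0242]
contact_force: [-0.0, 0.0, -0.4]
position: [0.5012, -0.279, -0.0268]
contact_force: [-1.1, 0.9, 0.3]
```

```bash
python3 -m creep '[-0.05,-0.05,0.04,0,-0.3,0,0,0.04,0,-0.3,0,0,0,0,-0.3]' | grep -E "pos|contact"
python3 -m creep '[0,0,0.03,0,-0.3,0,0,0.03,0,-0.3,0,0,0,0,-0.3]' | grep -E "pos|contact"
python3 -m creep '[0,0,0.03,0,-0.3,0,0,0.03,0,-0.3,0,0,0,0,-0.3]' | grep -E "pos|contact"
```

```text
position: [0.4991, -0.2777, -0.0295]
contact_force: [0.3, -1.0, -0.0]
position: [0.4994, -0.2779, -0.0311]
contact_force: [-0.0, -0.6, -0.1]
position: [0.4994, -0.2779, -0.0329]
contact_force: [-0.2, -0.3, 0.0]
```

```bash
python3 -m creep '[0,0,0,0,-1,0,0,0,0,-1,0,0,0,0,-1,0,0,0,0,-1,0,0,0,0,-1,0,0,0,0,-1]' 25
python3 -m creep '[0,0,-0.1,0,-1,0,0,-0.3,0,-1,0,0,-0.5,0,-1,0,0,-0.8,0,-1,0,0,-0.8,0,-1,0,0,-0.8,0,-1,0,0,-0.8,0,-1,0,0,0,0,-1]'
```

```text
t: 19.0
position: [0.4996, -0.278, -0.0326]
eef_rot: [0.0, 0.992, 0.125, 0.0]
contact_force: [0.5, -1.1, -0.0]
width: 0.124
gripper_force: 25.8
t: 19.67
position: [0.5035, -0.2808, 0.0972]
eef_rot: [0.004, 0.992, 0.125, 0.004]
contact_force: [1.6, -1.2, 0.3]
width: 0.129
gripper_force: 25.7
```

```bash
python3 -m creep '[0,0,0,-1,-1,0,0,0,-1,-1,0,0,0,-1,-1,0,0,0,-1,-1,0,0,0,-1,-1,0,0,0,-1,-1,0,0,0,-1,-1,0,0,0,-1,-1,0,0,0,-1,-1,0,0,0,-1,-1,0,0,0,-1,-1,0,0,0,-1,-1]' | grep -E "pos|width"
python3 -m creep '[0,0,0,-1,-1,0,0,0,-0.9,-1,0,0,0,-0.75,-1,0,0,0,0,-1]' | grep -E "pos|width"
python3 - <<'E'
from h import *
go([.6026,-.0164,.05],102.4)
E
```

```text
position: [0.4991, -0.2777, 0.09]
width: 0.126
position: [0.4991, -0.2777, 0.09]
width: 0.128
shift units [7.77 5.23 1.33] yaw units -0.01 pos [ 0.4991 -0.2777  0.09  ] F [ 0.4 -0.1  0.2] w 0.128 t 21.0
```

```bash
python3 -m creep '[0.7,0.5,0,0,-1,0.7,0.5,0,0,-1,0.7,0.5,0,0,-1,0.7,0.5,0,0,-1,0.7,0.5,0,0,-1,0.7,0.5,0,0,-1,0.7,0.5,0,0,-1,0.7,0.5,0,0,-1,0.7,0.5,0,0,-1,0.7,0.5,0,0,-1,0.7,0.2,0,0,-1,0,0,0,0,-1]' | grep -E "pos|width"
python3 -m creep '[0,0,0.4,0,-1,0,0,0.5,0,-1,0,0,0.3,0,-1,0,0,0,0,-1,0,0,0,0,-1]' | grep -E "pos|width"
python3 - <<'E'
from h import *
go([.6026,-.0164,.02],102.4)
b=snap("scene","pics/s13.png");a=snap("top","pics/t13.png")
o=np.hstack([cv2.resize(a[170:270,270:370],(390,390),interpolation=2),cv2.resize(b[110:230,180:300],(390,390),interpolation=2)])
cv2.imwrite("pics/c13.png",o[:,:,::-1])
E
```

```text
position: [0.603, -0.0151, 0.0901]
width: 0.129
position: [0.6014, -0.0199, 0.0528]
width: 0.122
shift units [0.1  0.06 1.09] yaw units -0.04 pos [ 0.6014 -0.0199  0.0528] F [-1.1  0.2  0.6] w 0.122 t 22.42
```

View pics/c13.png

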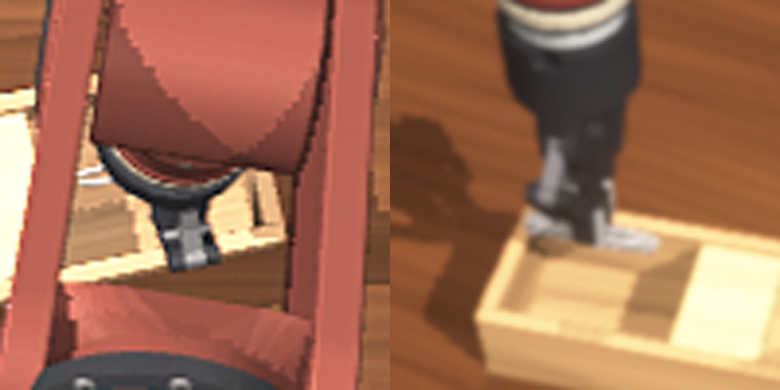

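The tweezers are level in the grip, along the box's y, above the open compartment. They run from (223,181) to (263,184) in the scene, and the panel is still fully open. Lowering.

```bash
python3 - <<'E'
from h import *
go([.6026,-.0164,-.0235],102.4)
E
python3 -m creep '[0,0,0.2,0,-1,0,0,0.3,0,-1,0,0,0.3,0,-1,0,0,0,0,-1,0,0,0,0,-1]' | grep -E "pos|contact"
python3 - <<'E'
from h import *
go([.6026,-.0164,-.0235],102.4)
E
```

```text
shift units [0.12 0.01 2.6 ] yaw units -0.03 pos [ 0.6031 -0.0198  0.0546] F [-0.3 -0.   1. ] w 0.128 t 22.52
position: [0.6015, -0.0189, 0.0288]
contact_force: [0.3, 0.4, -0.5]
shift units [0.07 0.05 1.74] yaw units -0.02 pos [ 0.6015 -0.0189  0.0288] F [ 0.3  0.4 -0.5] w 0.131 t 22.93
```

```bash
python3 -m creep '[0.09,0.03,0.3,0,-1,0,0,0.3,0,-1,0,0,0.3,0,-1,0,0,0.2,0,-1,0,0,0,0,-1]' | grep -E "pos|contact"
python3 -m creep '[0,0,0.15,0,-1,0,0,0.1,0,-1,0,0,0.1,0,-1,0,0,0,0,-1]' | grep -E "pos|contact"
python3 - <<'E'
from h import *
go([.6026,-.0164,-.0235],102.4)
E
```

```text
position: [0.6011, -0.0159, -0.0052]
contact_force: [-1.0, -0.4, -0.6]
position: [0.6028, -0.0163, -0.0137]
contact_force: [-0.9, -1.0, -1.7]
shift units [-0.   -0.01  0.33] yaw units -0.02 pos [ 0.6028 -0.0163 -0.0137] F [-0.9 -1.  -1.7] w 0.127 t 23.68
```

```bash
python3 -m creep '[0,0,0.1,0,-1,0,0,0.08,0,-1,0,0,0.05,0,-1,0,0,0,0,-1]' | grep -E "pos|contact"
python3 -m creep '[0,0,0.03,0,-1,0,0,0.02,0,-1,0,0,0,0,-1]' | grep -E "pos|contact"
```

```text
position: [0.6028, -0.0162, -0.0205]
contact_force: [-0.2, 0.9, -0.8]
position: [0.6031, -0.0163, -0.0216]
contact_force: [0.1, 0.1, -1.5]
```

```bash
python3 -m creep '[0,0,0.03,0,-1,0,0,0.02,0,-1,0,0,0,0,-1]' | grep -E "pos|contact"
python3 -m creep '[0,0,0.02,0,-1,0,0,0.02,0,-1,0,0,0,0,-1]' | grep -E "pos|contact"
```

```text
position: [0.6031, -0.0163, -0.0232]
contact_force: [-1.0, 0.0, -0.1]
position: [0.603, -0.0163, -0.0245]
contact_force: [0.2, 0.7, -0.1]
```

Release gently, then rise.

```bash
python3 -m creep '[0,0,0,0,-0.65,0,0,0,0,-0.55,0,0,0,0,-0.5,0,0,0,0,-0.5,0,0,0,0,-0.5]' | grep -E "pos|contact|width"
python3 -m creep '[0,0,-0.2,0,-0.5,0,0,-0.4,0,-0.5,0,0,-0.7,0,-0.5,0,0,-0.8,0,-0.5,0,0,-0.8,0,-0.5,0,0,-0.8,0,-0.5,0,0,-0.5,0,-0.5,0,0,0,0,-1]'| grep -E "pos|contact|width"
python3 - <<'E'
from h import *
go([.5839,.0685,.03],102.4)
b=snap("scene","pics/s14.png");a=snap("top","pics/t14.png")
hsv=cv2.cvtColor(b,cv2.COLOR_RGB2HSV)
y=np.array([-.2142,.9768]);x=np.array([y[1],-y[0]]);c=np.array([.5835,.0710])
poly=w2pix("scene",[np.r_[c+sx*.045*x+sy*y,.012] for sx,sy in((1,-.145),(1,-.035),(-1,-.035),(-1,-.145))])
m=np.zeros(b.shape[:2],np.uint8);cv2.fillPoly(m,[poly.astype(np.int32)],255)
w=((hsv[...,1]<60)&(hsv[...,2]>110)&(m>0)).astype(np.uint8)
for k in cv2.findContours(w,0,2)[0]:
  if cv2.contourArea(k)>8:
    r=cv2.minAreaRect(k);P=pix2w("scene",cv2.boxPoints(r),.013)[:,:2]-c
    print(cv2.contourArea(k),np.round(r[0],1),"box xy",np.c_[P@x,P@y].round(3).tolist())
E
```

```text
position: [0.6032, -0.0163, -0.0242]
contact_force: [0.2, -0.3, 0.3]
width: 0.252
position: [0.6074, -0.0168, 0.1081]
contact_force: [0.4, -0.0, 1.0]
width: 0.121
shift units [ 2.95 -0.16  2.6 ] yaw units -0.02 pos [ 0.6074 -0.0168  0.1081] F [ 0.4 -0.   1. ] w 0.121 t 25.85
170.0 [244.6 205.4] box xy [[0.007, -0.133], [-0.011, -0.136], [-0.009, -0.05], [0.009, -0.048]]
```

The tweezers lie in the compartment at box x ≈ 0, y from -0.134 to -0.049. Now to shut the panel.

```bash
python3 -m creep '[0.6,0,0,0,-1,0.6,0,0,0,-1,0.6,0,0,0,-1,0.6,0,0,0,-1,0.55,0,0,0,-1,0,0,0,0,-1]'| grep -E "pos|width"
python3 -m creep '[0,0,0.5,0,-1,0,0,0.6,0,-1,0,0,0.6,0,-1,0,0,0.4,0,-1,0,0,0.2,0,-1,0,0,0,0,-1,0,0,0,0,-1]'| grep -E "pos|contact"
python3 - <<'E'
from h import *
go([.5839,.0685,.016],102.4)
E
```

```text
position: [0.5816, 0.0729, 0.0993]
width: 0.001
position: [0.5842, 0.0699, 0.0323]
contact_force: [1.1, 0.4, 0.9]
shift units [-0.04 -0.02  0.54] yaw units -0.03 pos [0.5842 0.0699 0.0323] F [1.1 0.4 0.9] w 0.001 t 27.03
```

```bash
python3 -m creep '[-0.04,-0.02,0.2,0,-1,0,0,0.15,0,-1,0,0,0.1,0,-1,0,0,0.05,0,-1,0,0,0,0,-1,0,0,0,0,-1]'| grep -E "pos|contact"
python3 -m creep '[0,0,0.03,0,-1,0,0,0,0,-1]'| grep -E "pos|contact"
python3 -m creep '[0,0,0.02,0,-1,0,0,0,0,-1]'| grep -E "pos|contact"
```

```text
position: [0.584, 0.069, 0.0177]
contact_force: [0.7, 0.6, 0.2]
position: [0.5842, 0.069, 0.0169]
contact_force: [0.5, -0.8, 0.6]
position: [0.584, 0.0689, 0.0162]
contact_force: [-0.4, 0.5, 0.5]
```

```bash
python3 -m creep '[0,0,0.03,0,-1,0,0,0,0,-1]'| grep -E "pos|contact"
python3 -m creep '[0,0,0.03,0,-1,0,0,0,0,-1]'| grep -E "pos|contact"
python3 -m creep '[0,0,0.03,0,-1,0,0,0,0,-1]'| grep -E "pos|contact"
```

```text
position: [0.5839, 0.0689, 0.0152]
contact_force: [0.0, -0.4, -0.8]
position: [0.5841, 0.0689, 0.0149]
contact_force: [-2.3, 0.5, 3.4]
position: [0.5841, 0.0689, 0.0148]
contact_force: [-2.5, 0.2, 8.7]
```

```bash
python3 -m creep '[-0.05,-0.02,0.02,0,-1,-0.1,0,0,0,-1,-0.15,0,0,0,-1]'| grep -E "pos|contact"
python3 -m creep '[-0.15,0,0,0,-1,-0.15,0,0,0,-1,-0.15,0,0,0,-1]'| grep -E "pos|contact"
```

```text
position: [0.5858, 0.0616, 0.0148]
contact_force: [-3.6, 3.6, 9.3]
position: [0.5887, 0.048, 0.0148]
contact_force: [-3.6, 3.7, 8.8]
```

```bash
python3 -m creep '[-0.15,-0.01,0.02,0,-1,-0.15,0,0,0,-1,-0.15,0,0,0,-1,-0.15,0,0,0,-1,-0.15,0,0,0,-1]'| grep -E "pos|contact"
python3 -m creep '[-0.15,0,0,0,-1,-0.15,0,0,0,-1,-0.15,0,0,0,-1,-0.15,0,0,0,-1,-0.15,0,0,0,-1]'| grep -E "pos|contact"
python3 -m creep '[-0.15,0,0,0,-1,-0.15,0,0,0,-1,-0.15,0,0,0,-1,-0.15,0,0,0,-1]'| grep -E "pos|contact"
```

```text
position: [0.5936, 0.0259, 0.0147]
contact_force: [-4.4, 3.8, 10.8]
position: [0.5985, 0.0038, 0.0148]
contact_force: [-4.0, 2.8, 11.5]
position: [0.6024, -0.0139, 0.0148]
contact_force: [-3.5, 3.4, 11.6]
```

```bash
python3 -m creep '[-0.15,0,0,0,-1,-0.15,0,0,0,-1,-0.15,0,0,0,-1,-0.15,0,0,0,-1,-0.15,0,0,0,-1]'| grep -E "pos|contact"
python3 -m creep '[-0.06,0,0,0,-1,-0.06,0,0,0,-1]'| grep -E "pos|contact"
python3 -m creep '[-0.04,0,0,0,-1,-0.04,0,0,0,-1]'| grep -E "pos|contact"
```

```text
position: [0.6072, -0.0359, 0.0148]
contact_force: [-3.1, 4.3, 11.0]
position: [0.608, -0.0396, 0.0148]
contact_force: [-3.5, 3.4, 11.1]
position: [0.6085, -0.0417, 0.0148]
contact_force: [-4.2, 3.0, 11.4]
```

```bash
python3 -m creep '[-0.03,0,0,0,-1,-0.03,0,0,0,-1]'| grep -E "pos|contact"
python3 -m creep '[-0.03,0,0,0,-1,-0.03,0,0,0,-1]'| grep -E "pos|contact"
python3 -m creep '[-0.03,0,0,0,-1]'| grep -E "pos|contact"
```

```text
position: [0.6089, -0.0434, 0.0148]
contact_force: [-3.2, 5.2, 11.4]
position: [0.6089, -0.0434, 0.0147]
contact_force: [-3.5, 9.2, 12.4]
position: [0.6093, -0.0443, 0.0147]
contact_force: [-4.1, 7.3, 11.4]
```

The finger stopped exactly where predicted, then slipped under the rising force, so the panel is shut. Lift and check.

```bash
python3 -m creep '[0,0,-0.1,0,-1,0,0,-0.3,0,-1,0,0,-0.7,0,-1,0,0,-0.8,0,-1,0,0,-0.8,0,-1,0,0,-0.8,0,-1,0,0,-0.8,0,-1,0,0,-0.8,0,-1,0,0,0,0,-1,0,0,0,0,-1]'| grep -E "pos|contact"
python3 -m creep '[-0.5,-0.5,0,0,-1,-0.7,-0.7,0,0,-1,-0.7,-0.7,0,0,-1,-0.7,-0.7,0,0,-1,-0.7,-0.7,0,0,-1,-0.7,-0.7,0,0,-1,-0.5,-0.5,0,0,-1,0,0,0,0,-1,0,0,0,0,-1]'| grep -E "pos|t:"
python3 - <<'E'
from h import *
b=snap("scene","pics/s15.png");s0=cv2.imread("pics/scene0.png")[:,:,::-1]
y=np.array([-.2142,.9768]);x=np.array([y[1],-y[0]]);c=np.array([.5835,.0710])
for im in(s0,b):
  g=cv2.cvtColor(im,cv2.COLOR_RGB2GRAY).astype(np.float32)
  for off in(.0,.02):
    P=w2pix("scene",[np.r_[c+y*s/1e3+off*x,.053] for s in range(-160,-115,2)]).astype(np.float32)
    print(cv2.remap(g,P[:,:1].copy(),P[:,1:].copy(),1).ravel().astype(int).tolist())
d=cv2.absdiff(b,s0).max(2)
for n,(u,v) in dict(jar=(133,187),lip=(182,276),car=(464,270)).items():print(n,int((d[v-30:v+30,u-35:u+35]>60).sum()))
E
```

```text
position: [0.6099, -0.0477, 0.1676]
contact_force: [-0.2, -0.1, -0.3]
t: 32.78
position: [0.5034, -0.2079, 0.1633]
eef_rot: [-0.002, 0.629, 0.778, -0.0]
[104, 149, 191, 215, 223, 223, 221, 225, 238, 245, 247, 248, 249, 248, 248, 248, 248, 248, 248, 248, 248, 248, 248]
[105, 146, 187, 212, 220, 221, 218, 220, 232, 241, 245, 246, 246, 246, 246, 246, 246, 246, 245, 246, 246, 246, 246]
[106, 151, 193, 217, 226, 225, 224, 228, 239, 246, 248, 249, 249, 249, 249, 249, 249, 249, 249, 249, 249, 249, 249]
[106, 148, 189, 214, 223, 223, 220, 222, 233, 242, 246, 247, 247, 247, 247, 247, 247, 247, 246, 247, 247, 247, 247]
jar 0
lip 0
car 0
```

The panel is shut with no gap, the bystanders are undisturbed and the arm is clear, so I hand it in.

```bash
python3 -c "
from rig import arm
print(arm.finish_job())"
```

```text
the job is handed in; nothing more can be done
None
```

The job is handed in at about 33 s: the tweezers are in the box, the panel is fully shut over them, read contact forces stayed under about 16 N, and the jar, lipstick and carousel show no change in the final image.

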